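Blank the filter basket and lift the portafilter level

ROBOT

A 6-joint arm with a two-finger parallel gripper is mounted at the origin on the work surface. World frame = base frame: x ahead of the robot, y to its left, z up, the work surface at z = 0. Lengths are in m, angles in degrees, forces in N, time in s.
With the tool pointing down it reaches from about 0.375 to 0.9 m from the base axis. Payload 3.1 kg.
Tool frame: the origin (TCP) lies where the fingers leave the gripper's body, on its centre line; the fingertips stand 73 mm ahead of it and the grasp point (between the pads) lies 54 mm ahead of it; z points along the fingers, y is the line along which they close (so a half turn about z gives the same grasp; the last joint's range is limited). The gripper opens to 85 mm and grips with 20 to 120 N. Pads are 22 mm wide; open, the fingers measure 114 mm over their backs; the gripper's body (76 mm by 85 mm) begins 54 mm behind the grasp point. The pads swing forward as they close: fully open they stand 13 mm farther back than shut.
Start: joints at [-85.457, 30.224, 82.088, -0, 67.689, -10.227], TCP at [0.159, -0.604, 0.304] pointing down, gripper open.
Joint ranges: [-176.69, 176.69], [-43.24, 126.21], [12.49, 139.97], [-82, 262], [0, 151.66], [-163.58, 163.58]. Speed limits (degrees/s): [159.86, 159.86, 180, 180, 180, 180].

INTERFACE

Orientations are given as a 3x3 rotation matrix whose columns are the frame's x, y, z axes.
In Python, from rig import bot, grip, status, cams, order gives the robot as it stands. Calls block until the motion is done:
- bot.move_pose(position, orientation): joint-space move of the TCP to a pose.
- bot.move_l(position, rotation=None, rate=0.15, guard=None): straight line of the TCP; rotation=None keeps the orientation; rate is the mean speed in m/s. With guard (N) it stops when the force on the tool has changed by that much, and returns True; else False.
- bot.move_j(angles): joint-space move.
- grip(opening): opening from 0.0 (shut) to 1.0 (fully open); the grip force is fixed at half the most; returns when the fingers have stopped.
- bot.dwell(seconds).
- bot.inverse_kinematics(position, orientation): joint angles nearest the present ones, or None.
- status.state(): the state.
- cams.get_image(name): name is "side" or "top" or "wrist"; returns the picture (400x640x3 uint8, red, green, blue); there is no depth.
- cams.camera_info(name): a dict with "fx", "fy", "cx", "cy" (pixels), "R" (3x3) and "t" (3): a world point X has camera coordinates R X + t. Camera axes: x right, y down, z forward; pixel columns grow to the right and rows downward; lengths in m; the calibration is good to about 2 mm. A picture is of the moment at which its call begins: read the wrist's pose just before it. camera_info takes no time and is no camera call; for the wrist camera it gives the pose at the moment of the call.
A pose or a line that the arm cannot do raises bot.MotionError and nothing moves.
- order.close_job(): hands the job in; it is judged then, once.
The state is a dict: "clock": time; "qpos": joint angles; "qd": joint speeds; "joint_torque": joint torques, N m; "tool_pos": TCP position; "tool_rot": TCP orientation; "contact_force": force on the tool from outside, world axes, zero at the start; "moment": the same for the moment, N m; "width": opening from 0.0 (shut) to 1.0 (fully open); "grip_force": force on a finger pad.
Only numpy, scipy, OpenCV 4.12 (cv2) and the standard library are available. Lean on these libraries where they do the work, as an engineer would, in place of code of your own. Each camera call takes 0.05 s, during which the arm holds its last target. There are 200 camera calls.

TASK

Get the portafilter ready for backflushing: put the black rubber blind disc into its filter basket, knob up and lying flat on the basket's floor, and let go of it. Then take the portafilter by its neck, lift it about ten centimetres off the tamping stand, and finish holding it there in the gripper, steady and level, with the disc still in place and nothing else carrying it. Keep the portafilter close to level all the way, and leave the tamper and the two cups where they are.

Things in the scene. Friction and masses are not known exactly. Their poses are not given: they have to be found in the camera images.
- blind_disc: Black rubber disc lying on the counter, flat side down: 56 mm diameter, 7 mm thick, with a solid round knob 18 mm diameter standing up from its centre to 40 mm above the underside. About 50 g. Origin: centre of the underside; z up along the knob.
- portafilter: Steel portafilter lying level in the stand, basket up. Round head 68 mm diameter, 45 mm tall, a small lug each side (41 mm from the axis). Handle along -x, 34 mm up: flat-sided neck to 76 mm from the head's axis, then round dark wood, 28 mm diameter, ending at 174 mm. About 0.5 kg, balancing in the neck 48 mm from the axis. Origin: centre of the head's underside; z up.
- basket (a point): Centre of the basket's flat floor, where the disc's underside centre belongs; axes as the portafilter. The basket is a round recess in the head, 60 mm inner diameter, wall 4 mm, 15 mm deep; its floor is 30 mm above the portafilter's origin. With the disc in, its knob stands 25 mm above the rim.
- neck (a point): Middle of the neck, near the balance point: 58 mm from the head's axis, 34 mm above the portafilter's origin; axes as the portafilter (x along the neck towards the head). The neck is steel, 14 mm wide (y) and 16 mm tall, free on both sides and below.
- stand: Tamping stand, fixed: base 200 x 92 x 8 mm; round wooden seat 88 mm diameter, top at 30 mm, with a locating ring (inner diameter 74 mm, top at 36 mm) around the head; post 46 mm wide with a notch under the handle, 125 mm along -x (notch floor at 50 mm, cheeks to 62 mm). The portafilter lifts straight up out. Origin: on the counter under the seat's centre; axes as the resting portafilter.
- tamper: Bystander: tamper, aluminium base 58 mm diameter, walnut handle, 90 mm tall; origin at the centre of its underside.
- cup_a: Bystander: white demitasse cup with a handle, 62 mm diameter, 55 mm tall; origin at the centre of its underside.
- cup_b: Bystander: a second, equal cup; origin at the centre of its underside.

How it is judged:
By the outcome, as a careful person would: the job done as asked, in the order asked, and still so for the second after the job is handed in, while the arm keeps its last pose, push and grip.
It also fails if it takes over 58 s, if anything falls off the work surface, if the arm or the gripper's body presses on something with over 40 N, if the wrist force passes 120 N, or if a joint passes its speed limit or range.

## Working session

There is one attempt and no reset: what is moved stays moved. The work goes in short steps, each a Python script; the robot and the scene stay as the last script left them, time stands still between calls to the robot, and variables do not carry over. Pictures are saved under pics/ and viewed, at most 10 in all, crops included, and the job is handed in when it is done.

```bash
mkdir -p pics; ls; python3 - <<'E'
from rig import cams,status
import cv2,numpy as np
s=status.state();print(s['clock'],s['tool_pos'],s['width'])
for n in("top","side"):
    im=cams.get_image(n);cv2.imwrite(f"pics/{n}0.png",im[:,:,::-1])
    c=cams.camera_info(n);print(n,c)
E
```

```text
pics
0.0 [ 0.15933901 -0.60376753  0.30293021] 0.9993296250017382
top {'fx': 381.07135793948646, 'fy': 381.07135793948646, 'cx': 321.4628542069213, 'cy': 200.10378852707268, 'R': array([[-0.01515748, -0.99974466,  0.01675934],
       [-0.99094753,  0.01278382, -0.13363972],
       [ 0.13339135, -0.01863327, -0.99088826]]), 't': array([0.01405178, 0.55506149, 0.94007782])}
side {'fx': 422.7077463425541, 'fy': 422.7077463425541, 'cx': 314.0854439284759, 'cy': 201.0601243890698, 'R': array([[-0.99285663, -0.11925558, -0.00371827],
       [-0.07641627,  0.65951552, -0.74779665],
       [ 0.09163118, -0.74217072, -0.66391742]]), 't': array([0.55065747, 0.1104262 , 0.99022957])}
```

View pics/top0.png

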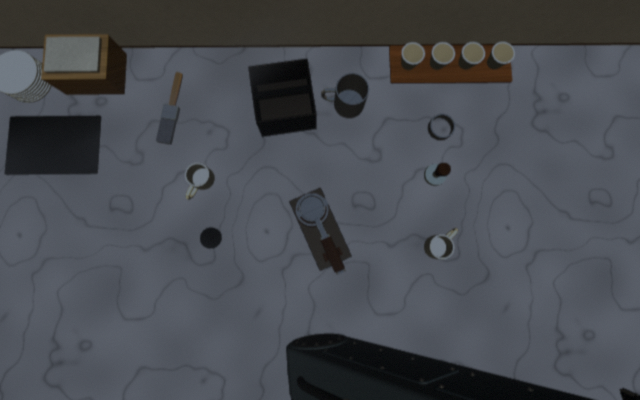

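View pics/side0.png

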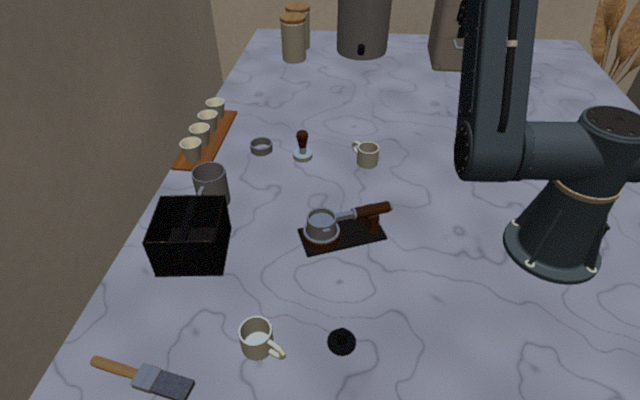

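The top view shows the disc at about (210,238), and the portafilter head at (312,208) with its handle end at (338,268). In the side view the disc is at (341,342), the head rim at (321,225) and the handle end at (390,207). The cups and the tamper are well away from all of these.

```bash
cat > h.py <<'E'
import numpy as np,cv2
from rig import bot,grip,status,cams,order
def ray(c,p):
    d=c['R'].T@np.array([(p[0]-c['cx'])/c['fx'],(p[1]-c['cy'])/c['fy'],1.]); return -c['R'].T@c['t'],d/np.linalg.norm(d)
def plane(c,p,z):
    o,d=ray(c,p); return o+d*(z-o[2])/d[2]
def tri(*cp):
    A=0;b=0;L=[]
    for c,p in cp:
        o,d=ray(c,p);M=np.eye(3)-np.outer(d,d);A=A+M;b=b+M@o;L.append((o,M))
    X=np.linalg.solve(A,b); return X,[float(np.linalg.norm(M@(X-o))) for o,M in L]
def proj(c,X):
    v=c['R']@np.asarray(X)+c['t']; return np.array([c['fx']*v[0]/v[2]+c['cx'],c['fy']*v[1]/v[2]+c['cy']])
def down(yaw):  # tool z down, tool y (closing line) at world yaw deg
    a=np.radians(yaw); y=np.array([np.cos(a),np.sin(a),0]); z=np.array([0,0,-1.]); return np.column_stack([np.cross(y,z),y,z])
def wshot(name):
    c=cams.camera_info('wrist'); im=cams.get_image('wrist'); cv2.imwrite(f'pics/{name}.png',im[:,:,::-1]); np.save(f'pics/{name}.npy',c,allow_pickle=True); return c,im
E
python3 - <<'E'
from h import *
np.set_printoptions(precision=4,suppress=True)
T,S,W=[cams.camera_info(n) for n in('top','side','wrist')]
for n,a,b,z in(('disc',(210,238),(341,342),.01),('head',(312,208),(321,223),.075),('hend',(338,268),(390,207),.064)):
    print(n,tri((T,a),(S,b)),plane(T,a,z),plane(S,b,z))
s=status.state();R=s['tool_rot'];print(R)
print('cam in tool',R.T@(-W['R'].T@W['t']-s['tool_pos']),'\n',W['R']@R,W['fx'],W['cx'],W['cy'])
E
```

```text
disc (array([0.4654, 0.2981, 0.0013]), [0.0014344760535223962, 0.0014344760535224606]) [0.4636 0.2958 0.01  ] [0.4668 0.3031 0.01  ]
head (array([0.534 , 0.0307, 0.0519]), [0.0005445197221555505, 0.0005445197221554981]) [0.5308 0.0305 0.075 ] [0.5322 0.054  0.075 ]
hend (array([ 0.3802, -0.0307,  0.0634]), [0.003965024185949193, 0.003965024185949081]) [ 0.3842 -0.031   0.064 ] [ 0.3763 -0.0299  0.064 ]
[[ 0.967   0.255  -0.0002]
 [ 0.255  -0.967   0.002 ]
 [ 0.0003 -0.0019 -1.    ]]
cam in tool [ 0.0772  0.0001 -0.0702] 
 [[-0.0009  1.     -0.0001]
 [-0.9538 -0.0008 -0.3005]
 [-0.3005 -0.0002  0.9538]] 276.0534600496746 317.8353284617915 199.88727137200897
```

```bash
python3 - <<'E'
from h import *
R=down(-67.5)
bot.move_pose([.49,.015,.24],R); wshot('p1')
bot.move_l([.56,.045,.24],rate=.25); wshot('p2')
bot.move_pose([.465,.30,.22],R); wshot('d1')
bot.move_l([.465,.30,.15],rate=.25); wshot('d2')
s=status.state();print(s['clock'],s['tool_pos'],s['qpos'])
a=[cv2.imread(f'pics/{n}.png') for n in('p1','p2','d1','d2')]
cv2.imwrite('pics/m1.png',cv2.convertScaleAbs(np.vstack([np.hstack([i[:,:400] if 0 else cv2.resize(i,(400,250)) for i in a[:2]]),np.hstack([cv2.resize(i,(400,250)) for i in a[2:]])]),alpha=1.6))
E
```

```text
4.75 [0.46621383 0.29951661 0.15074941] [ 2.11645845e+01  3.76961294e+01  9.94061356e+01 -4.63017412e-03
  4.28161668e+01  8.87539182e+01]
```

View pics/m1.png

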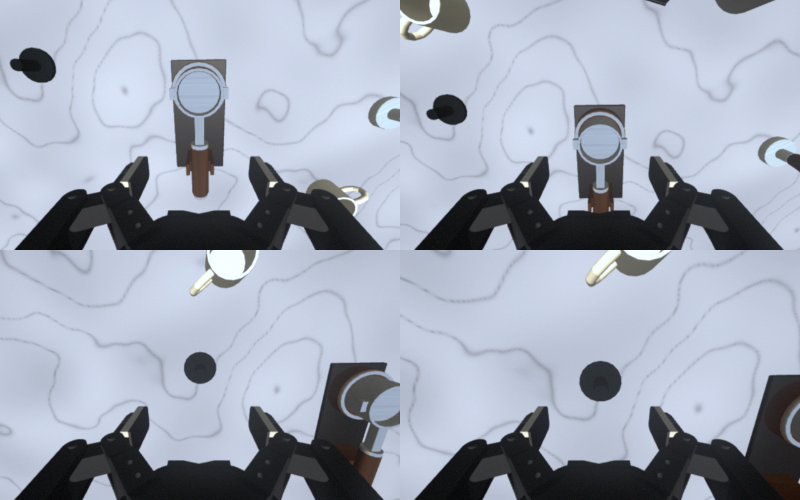

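The mosaic shows p1 and p2 on top, with the head centred near full-resolution (318,147) and (318,230), and the neck running straight down the image. In d1 and d2 on the bottom, the disc is at about (320,188) and (320,210). I'll zoom in for edge features.

```bash
python3 - <<'E'
from h import *
L=lambda n:cv2.imread(f'pics/{n}.png')
def crop(i,x,y,w,h,k,al): return cv2.resize(cv2.convertScaleAbs(i[y:y+h,x:x+w],alpha=al),None,fx=k,fy=k,interpolation=cv2.INTER_CUBIC)
a=crop(L('p1'),255,90,133,100,3,1.3);b=crop(L('p2'),255,165,133,100,3,1.3);c=crop(L('d2'),255,160,133,100,3,3);d=crop(L('p1'),255,175,133,100,3,1.5)
cv2.imwrite('pics/m2.png',np.vstack([np.hstack([a,b]),np.hstack([c,d])]))
np.set_printoptions(precision=4,suppress=True)
for n,roi in(('d1',(250,140,140,100)),('d2',(260,150,140,110)),('p1',(0,50,110,100)),('p2',(20,120,110,100))):
    im=cv2.cvtColor(L(n),cv2.COLOR_BGR2GRAY);x,y,w,h=roi
    m=(im[y:y+h,x:x+w]<70).astype(np.uint8);k,cs=0,cv2.findContours(m,0,1)[0];q=max(cs,key=cv2.contourArea)
    e=cv2.fitEllipse(q);print(n,cv2.contourArea(q),np.add(e[0],(x,y)),e[1],e[2])
    C=np.load(f'pics/{n}.npy',allow_pickle=True).item();print(plane(C,np.add(e[0],(x,y)),.007),C['fx'])
E
```

```text
d1 1955.0 [319.8301 188.226 ] (49.547950744628906, 50.282840728759766) 84.17053985595703
[0.4674 0.2974 0.007 ] 276.0534600496746
d2 3273.0 [320.3278 209.6701] (63.45122146606445, 65.7105941772461) 89.10758209228516
[0.4678 0.2977 0.007 ] 276.0534600496746
p1 2696.5 [ 55.8017 103.745 ] (50.30296325683594, 71.48966979980469) 109.66089630126953
[0.4668 0.2983 0.007 ] 276.0534600496746
p2 2151.5 [ 76.6407 175.5997] (46.56938552856445, 61.69624710083008) 94.77655792236328
[0.4665 0.2981 0.007 ] 276.0534600496746
```

View pics/m2.png

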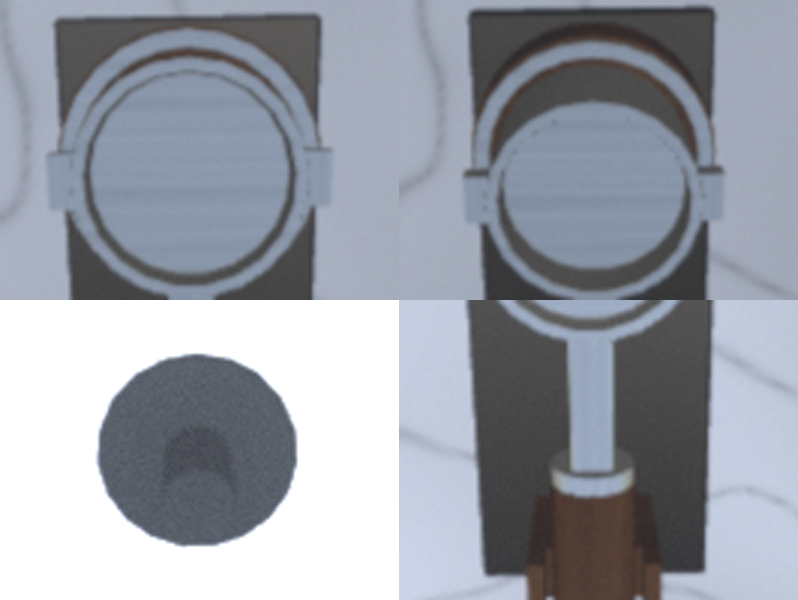

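The zoom shows clean rim circles. The head rim centre is about (318,149) in p1 and (319,229) in p2. The neck is vertical in p1 at column ≈319, and the disc is a clean circle. Next I'll read edge profiles and triangulate the rim, floor, neck and knob.

```bash
python3 - <<'E'
from h import *
G={n:cv2.cvtColor(cv2.imread(f'pics/{n}.png'),cv2.COLOR_BGR2GRAY) for n in('p1','p2')}
for n,y0,y1 in(('p1',95,195),('p2',170,270)):
    c=G[n][y0:y1,316:322].mean(1);print(n,'col',y0,c.astype(int).tolist())
for n,y in(('p1',139),('p2',222),('p1',215),('p1',225)):
    print(n,'row',y,265,G[n][y-1:y+2,265:375].mean(0).astype(int).tolist())
E
```

```text
p1 col 95 [90, 56, 61, 62, 80, 104, 112, 113, 113, 112, 94, 66, 53, 61, 93, 110, 113, 113, 98, 99, 110, 113, 114, 114, 115, 116, 115, 114, 112, 111, 112, 113, 115, 115, 115, 116, 115, 114, 114, 115, 117, 117, 117, 116, 116, 116, 116, 115, 115, 116, 117, 116, 115, 115, 115, 116, 115, 113, 110, 111, 111, 113, 113, 115, 116, 116, 115, 115, 114, 114, 113, 114, 116, 116, 115, 114, 113, 112, 112, 113, 114, 114, 114, 114, 111, 101, 78, 62, 59, 66, 97, 112, 112, 112, 111, 110, 110, 110, 110, 110]
p2 col 170 [51, 54, 46, 35, 34, 35, 39, 48, 68, 96, 109, 110, 110, 107, 80, 54, 53, 56, 56, 57, 57, 57, 57, 57, 58, 58, 58, 59, 70, 95, 108, 111, 112, 113, 112, 110, 108, 109, 110, 112, 113, 113, 112, 112, 111, 112, 115, 114, 113, 113, 114, 113, 112, 113, 114, 113, 112, 112, 114, 113, 110, 108, 108, 109, 110, 112, 114, 113, 112, 111, 112, 110, 112, 112, 112, 112, 110, 109, 110, 110, 111, 112, 111, 106, 85, 64, 59, 58, 58, 58, 58, 68, 95, 108, 109, 108, 107, 107, 107, 107]
p1 row 139 265 [125, 130, 133, 134, 134, 134, 129, 127, 124, 97, 94, 102, 104, 105, 101, 107, 111, 111, 103, 77, 63, 95, 112, 115
[... 1272 characters left out ...]
46, 46, 46, 46, 47, 46, 46, 45, 46, 47, 46, 46, 46, 46, 46, 46, 46, 46, 47, 46, 47, 46, 47, 47, 47, 47, 48, 49, 48, 89, 124, 135, 135, 136, 136, 136, 136, 135, 135, 136, 135, 136, 135, 135, 135, 135]
p1 row 225 265 [127, 126, 125, 124, 124, 125, 125, 125, 125, 125, 125, 126, 125, 126, 124, 96, 59, 46, 46, 45, 46, 45, 44, 45, 45, 46, 45, 44, 45, 45, 45, 45, 45, 44, 45, 45, 44, 45, 45, 44, 45, 45, 47, 49, 51, 52, 59, 96, 111, 112, 112, 110, 111, 111, 112, 112, 112, 110, 111, 111, 108, 83, 59, 55, 53, 50, 49, 46, 44, 44, 44, 44, 44, 44, 44, 43, 44, 45, 44, 45, 45, 44, 45, 44, 45, 44, 45, 46, 45, 46, 46, 44, 58, 113, 134, 137, 136, 136, 136, 136, 136, 137, 135, 136, 136, 136, 137, 136, 136, 136]
```

```bash
python3 - <<'E'
from h import *
np.set_printoptions(precision=4,suppress=True)
C={n:np.load(f'pics/{n}.npy',allow_pickle=True).item() for n in('p1','p2','d1','d2')}
P=lambda a,b:tri((C['p1'],a),(C['p2'],b))
A=P((317.9,108.7),(319.5,198.6));B=P((317.9,184.6),(319.5,261.6));F=P((317.9,180.9),(319.5,254.2))
print('rim outer far',A,'inner near',B,'floor near',F)
u=A[0]-B[0];print('span(64)',np.linalg.norm(u)); u/=np.linalg.norm(u)
for n,t,b,x in(('p1',108.7,184.6,317.9),('p2',198.6,261.6,319.5)):
    a=plane(C[n],(x,t),.075);b=plane(C[n],(x,b),.075);d=(a-b)/np.linalg.norm(a-b);print(n,'centre z.075',(a-d*.034+b+d*.030)/2,np.linalg.norm(a-b))
n1,n2=plane(C['p1'],(318.8,215),.072),plane(C['p1'],(318.8,225),.072)
c=plane(C['p1'],(317.9,149),.075);d=c-n2
print('neck pts',n1,n2,'yaw',np.degrees(np.arctan2(d[1],d[0])),'width',plane(C['p1'],(326,220),.072)-plane(C['p1'],(311.6,220),.072))
print('disc tri d1,p1',tri((C['d1'],(319.83,188.2)),(C['d2'],(320.3,209.7))),'knob top z.04',plane(C['d2'],(321.3,221.7),.04))
print('disc dia',np.linalg.norm(plane(C['d2'],(288,209.7),.007)-plane(C['d2'],(352.6,209.7),.007)))
# side/top check of disc
T,S=cams.camera_info('top'),cams.camera_info('side')
for n,X in(('disc',[.4676,.2976,.007]),('head',c)):print(n,proj(T,X),proj(S,X))
E
```

```text
rim outer far (array([0.5648, 0.0449, 0.0748]), [0.00018640605107461705, 0.00018640605107463106]) inner near (array([0.5063, 0.0207, 0.0748]), [9.24603802626939e-05, 9.246038026271026e-05]) floor near (array([0.506 , 0.0205, 0.0598]), [5.564194401849961e-05, 5.564194401841988e-05])
span(64) 0.06334404680334418
p1 centre z.075 [0.5338 0.0319 0.075 ] 0.06329994921486223
p2 centre z.075 [0.5337 0.0322 0.075 ] 0.06330367730452754
neck pts [0.4793 0.0085 0.072 ] [0.4701 0.0047 0.072 ] yaw 23.071761721087363 width [ 0.0051 -0.0123  0.    ]
disc tri d1,p1 (array([0.4664, 0.297 , 0.0026]), [4.8399379115540856e-05, 4.839937911556054e-05]) knob top z.04 [0.4705 0.2984 0.04  ]
disc dia 0.052832523357959675
disc [209.6622 236.5043] [340.7187 340.1542]
head [311.2189 206.3279] [320.8016 216.3042]
```

Rim height is 0.0748 (expected 0.075) and floor height is 0.0598 (expected 0.060). The basket axis is at (0.5338, 0.032) with yaw about 23°, and the disc is at (0.4677, 0.2977). These agree with the top and side views, so I'll grasp the knob.

```bash
python3 - <<'E'
from h import *
np.set_printoptions(precision=4,suppress=True)
R=down(-67)
grip(.6)
bot.move_l([.4677,.2977,.12],R,rate=.15); bot.dwell(.3); p=status.state()['tool_pos']; e=p-[.4677,.2977,.12]; print('err',e,status.state()['width'])
t=np.array([.4677,.2977])-e[:2]
print(bot.move_l([*t,.086-e[2]],rate=.06,guard=8)); bot.dwell(.2); s=status.state();print(s['tool_pos'],s['contact_force'])
grip(0); s=status.state();print(s['width'],s['grip_force'],s['contact_force'])
bot.move_l([*t,.20],rate=.15); bot.dwell(.2); wshot('g1'); s=status.state();print(s['clock'],s['tool_pos'],s['width'],s['contact_force'])
cv2.imwrite('pics/g1v.png',cv2.convertScaleAbs(cv2.imread('pics/g1.png')[150:400,160:480],alpha=2.5))
E
```

```text
err [0.0003 0.0002 0.0007] 0.5998281866997
False
[0.4677 0.2976 0.0857] [-0.1611 -0.5463  0.708 ]
0.18198404484660594 58.428009152412415 [-0.3068 -0.7812  3.4943]
8.3417 [0.4671 0.2973 0.1991] 0.1797240197620181 [ 0.1393 -0.797  -0.8323]
```

View pics/g1v.png

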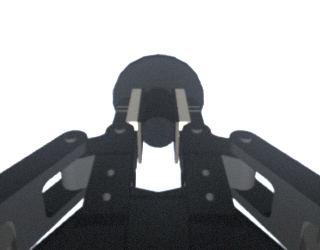

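The disc hangs from the pads and its visible arc is centred near full-frame (318,250). I'll fit that arc to get the disc's in-hand offset.

```bash
cat >> h.py <<'E'
def arcfit(n,roi,z,thr=70,ymax=999):
    from scipy.optimize import least_squares
    im=cv2.cvtColor(cv2.imread(f'pics/{n}.png'),cv2.COLOR_BGR2GRAY);C=np.load(f'pics/{n}.npy',allow_pickle=True).item();x,y,w,h=roi
    q=max(cv2.findContours((im[y:y+h,x:x+w]<thr).astype(np.uint8),0,1)[0],key=cv2.contourArea)[:,0]+[x,y]
    q=q[(q[:,1]<ymax)&(q[:,0]>x)&(q[:,0]<x+w-1)&(q[:,1]>y)]
    P=np.array([plane(C,p,z)[:2] for p in q])
    r=least_squares(lambda v:np.hypot(*(P-v[:2]).T)-v[2],[*P.mean(0),.028],loss='soft_l1',f_scale=.0005)
    return r.x,np.sqrt(np.mean(r.fun**2)),len(P)
E
python3 - <<'E'
from h import *
np.set_printoptions(precision=4,suppress=True)
for z in(0,.007):
    print('d2',z,arcfit('d2',(260,150,140,110),z),arcfit('d1',(250,140,140,100),z))
    r=arcfit('g1',(262,190,115,63),.1991-.0857+z,ymax=250);print('g1',z,r,'off tool x,y',down(-67)[:2,:2].T@(r[0][:2]-[.4671,.2973]))
E
```

```text
d2 0 (array([0.4646, 0.2963, 0.0281]), np.float64(0.0003614680032501217), 184) (array([0.465 , 0.2963, 0.0276]), np.float64(0.0003722297310901766), 142)
g1 0 (array([0.4643, 0.2961, 0.0279]), np.float64(0.0002416885158158109), 129) off tool x,y [-0.0031  0.    ]
d2 0.007 (array([0.4669, 0.2973, 0.0272]), np.float64(0.0003499443654338113), 184) (array([0.4667, 0.2971, 0.027 ]), np.float64(0.0003632588252461525), 142)
g1 0.007 (array([0.4676, 0.2975, 0.0267]), np.float64(0.00023079541285752633), 129) off tool x,y [0.0005 0.    ]
```

```bash
python3 - <<'E'
from h import *
np.set_printoptions(precision=4,suppress=True)
ax=down(-67)[:2,0]; o=np.array([.4677,.2977])
def edge(v,i):  # subpixel half-level crossing
    return i
for n,r in(('d1',slice(140,250)),('d2',slice(150,260)),('g1',slice(180,240))):
    im=cv2.cvtColor(cv2.imread(f'pics/{n}.png'),cv2.COLOR_BGR2GRAY);C=np.load(f'pics/{n}.npy',allow_pickle=True).item()
    v=im[r,317:324].mean(1); h=75; k=np.where(np.diff((v<h).astype(int))!=0)[0]
    ys=[r.start+i+(h-v[i])/(v[i+1]-v[i]) for i in k]; print(n,ys)
    z0=.1134 if n=='g1' else 0; ref=np.array([.4671,.2973]) if n=='g1' else o
    for y in ys:
        print(y,[round(float((plane(C,(320,y),z0+z)[:2]-ref)@ax),4) for z in(0,.007)])
E
```

```text
d1 [np.float64(162.984), np.float64(213.41214057507986)]
162.984 [0.0254, 0.0266]
213.41214057507986 [-0.0314, -0.0289]
d2 [np.float64(177.31186440677965), np.float64(241.59504132231405)]
177.31186440677965 [0.0255, 0.0271]
241.59504132231405 [-0.0321, -0.0287]
g1 [np.float64(203.80645161290323)]
203.80645161290323 [0.0254, 0.0277]
```

In-hand offset: the disc centre sits about 1.7 mm toward tool −x, and the d1, d2 and g1 images agree. I'll compensate for that and hover over the basket.

```bash
python3 - <<'E'
from h import *
np.set_printoptions(precision=4,suppress=True)
R=down(-67); t=np.array([.53375,.03205])+.0017*R[:2,0]
bot.move_l([*t,.20],R,rate=.2); bot.move_l([*t,.170],rate=.1); bot.dwell(.3)
e=status.state()['tool_pos']-[*t,.170]; print(e); bot.move_l(np.array([*t,.170])-e,rate=.05); bot.dwell(.2)
s=status.state();print(s['clock'],s['tool_pos']-[*t,.17],s['contact_force']); wshot('h1')
cv2.imwrite('pics/h1v.png',cv2.resize(cv2.convertScaleAbs(cv2.imread('pics/h1.png')[150:310,240:400],alpha=1.6),None,fx=3.5,fy=3.5,interpolation=cv2.INTER_CUBIC))
E
```

```text
[ 0.0003 -0.      0.0005]
11.0583 [-0.0003  0.     -0.0005] [ 0.4787  0.204  -0.5235]
```

View pics/h1v.png

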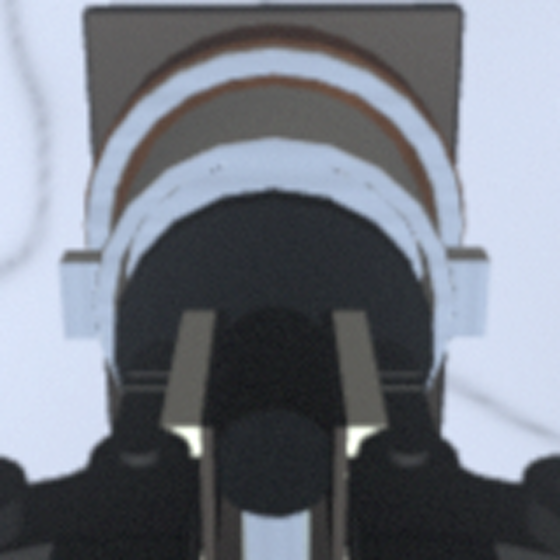

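The held disc's near edge is at crop y≈191 (row 204.6) and the head rim's near edge is at y≈138 (row 189.4). Both are centred on column ≈275 to 276 (x≈318.7). I'll check the radial gap, then lower with a guard.

```bash
python3 - <<'E'
from h import *
np.set_printoptions(precision=4,suppress=True)
C=np.load('pics/h1.npy',allow_pickle=True).item();R=down(-67)
im=cv2.cvtColor(cv2.imread('pics/h1.png'),cv2.COLOR_BGR2GRAY)
v=im[180:215,316:322].mean(1);h=75;h=(v[14]+v[-1])/2
k=[i for i in range(34) if v[i]<h<v[i+1] or v[i]>h>v[i+1]];ys=[180+i+(h-v[i])/(v[i+1]-v[i]) for i in k];print(ys,h)
a=plane(C,(318.7,ys[0]),.0748);b=plane(C,(318.7,ys[-1]),.1695-.0857)
gap=float((a-b)[:2]@R[:2,0]);print('gap (6 wanted)',gap)
t=np.array([.53375,.03205])+.0017*R[:2,0]-[.0003,0]
if abs(gap-.006)<.0012:
    hit=bot.move_l([*t,.1440],rate=.03,guard=4); s=status.state();print(hit,s['tool_pos'],s['contact_force'],s['clock'])
E
```

```text
[np.float64(188.43571428571428), np.float64(203.55656108597285)] 73.16666666666667
gap (6 wanted) 0.006873519737530803
True [0.5347 0.0328 0.1457] [-0.2205 -0.4822  4.1048] 11.85
```

Contact came at TCP z = 0.1457, so the underside is at 0.060, which is the basket floor. Releasing and checking.

```bash
python3 - <<'E'
from h import *
np.set_printoptions(precision=4,suppress=True)
R=down(-67); grip(.28); p=status.state()['tool_pos']
bot.move_l([*p[:2],.20],rate=.08); n=np.array([.4822,.0099])
bot.move_l([*n,.20],R,rate=.2); bot.dwell(.2); s=status.state();print(s['clock'],s['tool_pos'],s['contact_force']); wshot('r1')
cv2.imwrite('pics/r1v.png',cv2.resize(cv2.convertScaleAbs(cv2.imread('pics/r1.png')[60:310,220:420],alpha=1.6),None,fx=2.4,fy=2.4,interpolation=cv2.INTER_CUBIC))
for k,y0 in(('p1',222),('p2',285),('r1',200)):
    print(k,y0,cv2.cvtColor(cv2.imread(f'pics/{k}.png'),cv2.COLOR_BGR2GRAY)[y0:y0+55,316:322].mean(1).astype(int).tolist())
E
```

```text
13.5667 [0.4834 0.01   0.2   ] [ 0.0511  0.2483 -0.5731]
p1 222 [111, 111, 111, 111, 111, 111, 111, 111, 110, 101, 77, 63, 87, 107, 112, 114, 113, 109, 81, 51, 43, 43, 43, 42, 43, 43, 44, 43, 43, 43, 43, 43, 43, 44, 43, 43, 43, 44, 43, 43, 44, 43, 44, 44, 44, 43, 44, 44, 43, 44, 44, 44, 44, 44, 44]
p2 285 [107, 108, 108, 108, 108, 107, 108, 108, 108, 108, 108, 108, 108, 108, 107, 91, 68, 57, 65, 94, 109, 110, 109, 98, 69, 43, 38, 39, 39, 40, 39, 39, 40, 39, 39, 40, 39, 39, 39, 39, 39, 39, 39, 39, 39, 38, 39, 39, 38, 39, 38, 38, 39, 37, 38]
r1 200 [120, 120, 120, 120, 120, 120, 120, 120, 120, 120, 120, 120, 120, 121, 121, 121, 120, 120, 121, 121, 120, 121, 121, 120, 121, 120, 120, 121, 121, 121, 121, 121, 121, 121, 121, 121, 121, 121, 121, 121, 121, 121, 119, 97, 70, 65, 84, 111, 123, 123, 124, 124, 121, 97, 63]
```

View pics/r1v.png

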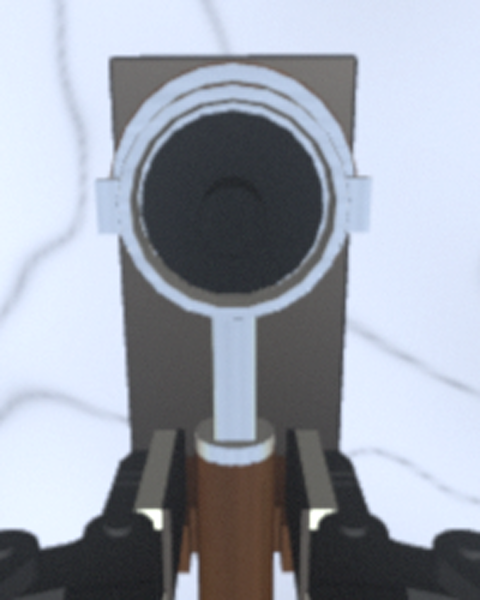

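The disc lies flat and centred in the basket, knob up, with an even gap around its edge; its centre is at about crop (232,203). The neck is at crop x≈213–255 and is clear on both sides. I'll check the neck height from the neck/ferrule junction, then grasp.

```bash
python3 - <<'E'
from h import *
np.set_printoptions(precision=4,suppress=True)
C={n:np.load(f'pics/{n}.npy',allow_pickle=True).item() for n in('p1','p2','r1')}
J,e=tri((C['p1'],(318.8,231.7)),(C['p2'],(319.4,300.4)),(C['r1'],(317.8,243.4)));print('neck top end (z .072, 76mm)',J,e,np.linalg.norm(J[:2]-[.5338,.032]))
g=cv2.cvtColor(cv2.imread('pics/r1.png'),cv2.COLOR_BGR2GRAY)
P=[]
for y in(205,215,225,232):
    v=g[y-1:y+2,295:345].mean(0);k=np.where(v>85)[0];k=k[(k>8)&(k<40)]; l,r=k[0],k[-1]
    x=[295+l-(v[l]-85)/(v[l]-v[l-1]),295+r+(v[r]-85)/(v[r]-v[r+1])]; P.append(plane(C['r1'],(np.mean(x),y),.072)[:2]); print(y,x,P[-1])
P=np.array(P);d=P[0]-P[-1];print('yaw',np.degrees(np.arctan2(*d[::-1])))
u=np.array([.9205,.3907]);n=np.array([-u[1],u[0]]);m=P.mean(0)
tgt=np.array([.5338,.032])-.056*u; tgt+=n*((m-tgt)@n); print('target',tgt,'axis dist of head centre from neck line',(np.array([.5338,.032])-m)@n)
E
```

```text
neck top end (z .072, 76mm) [0.4637 0.0022 0.0719] [0.0001555543950415861, 0.0008477111891129718, 0.0007205824674661391] 0.07619027158063015
205 [np.float64(308.2391304347826), np.float64(326.1515151515151)] [0.4932 0.0145]
215 [np.float64(308.5175438596491), np.float64(326.09375)] [0.4858 0.0113]
225 [np.float64(308.54814814814813), np.float64(326.0769230769231)] [0.4782 0.008 ]
232 [np.float64(308.61870503597123), np.float64(326.07547169811323)] [0.4728 0.0057]
yaw 23.238150696733033
target [0.4824 0.0098] axis dist of head centre from neck line 0.00033826628377296166
```

Neck top measures z = 0.0719, 76 mm from the axis, and both match the text. Grasping at 56 mm.

```bash
python3 - <<'E'
from h import *
np.set_printoptions(precision=4,suppress=True)
R=down(-66.9); t=np.array([.4824,.0098]); grip(.65)
bot.move_l([*t,.16],R,rate=.1); bot.dwell(.3); e=status.state()['tool_pos']-[*t,.16]; print(e)
print(bot.move_l(np.array([*t,.118])-e,rate=.05,guard=6)); bot.dwell(.3); s=status.state();print(s['tool_pos'],s['contact_force'])
if abs(s['tool_pos'][2]-.118)<.002:
    grip(0); s=status.state();print(s['width'],s['grip_force'],s['contact_force'],s['moment'],s['clock'])
    p=s['tool_pos']
    bot.move_l([*p[:2],p[2]+.01],rate=.03); bot.dwell(.3); s=status.state();print(s['width'],s['contact_force'],s['moment'],s['clock']); wshot('l1')
E
```

```text
[ 0.0003 -0.      0.0005]
False
[0.4822 0.0098 0.1177] [-0.2036 -0.4803 -0.1598]
0.1498578237783377 58.700600266456604 [-1.3113  0.0173  2.664 ] [-0.0395  0.1124  0.0478] 16.625
0.15132247569777652 [ 0.069   0.0918 -3.738 ] [ 0.0196  0.0404 -0.0251] 17.4167
```

```bash
python3 - <<'E'
from h import *
np.set_printoptions(precision=4,suppress=True)
p=status.state()['tool_pos']
bot.move_l([*p[:2],.219],rate=.06); bot.dwell(.6); s=status.state();print(s['clock'],s['tool_pos'],s['width'],s['grip_force'],s['contact_force'],s['moment'])
w=wshot('l2')[1]; sd=cams.get_image('side')
cv2.imwrite('pics/l2v.png',cv2.convertScaleAbs(np.hstack([cv2.resize(sd[90:290,230:430],(400,400)),cv2.resize(w[0:400,120:520],(400,400))])[:,:,::-1],alpha=1.5))
E
```

```text
19.7417 [0.4821 0.0099 0.219 ] 0.15478343425863084 58.3947890996933 [-0.2236  0.6002 -4.8051] [-0.0474  0.0874 -0.0636]
```

View pics/l2v.png

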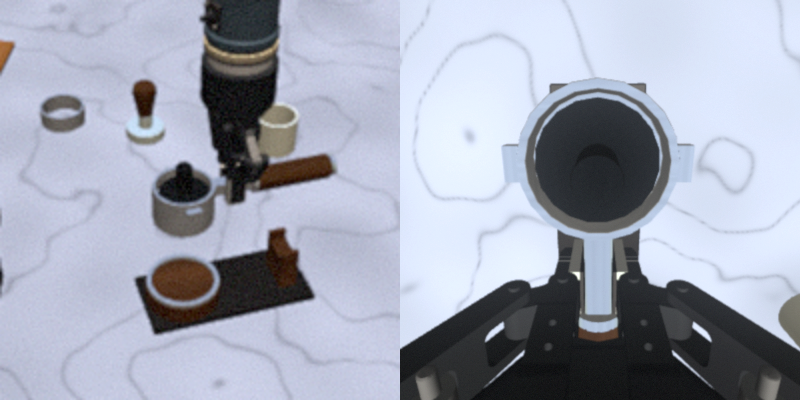

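It is lifted clear and the disc is in the basket, knob up; the stand, tamper and cup are undisturbed in view. I'll check steadiness and level numerically.

```bash
python3 - <<'E'
from h import *
np.set_printoptions(precision=4,suppress=True)
bot.dwell(.5); C,_=wshot('l3'); s=status.state();print(s['clock'],s['tool_pos'],s['width'],np.abs(s['qd']).max())
for n in('l1','l2','l3'):
    g=cv2.cvtColor(cv2.imread(f'pics/{n}.png'),cv2.COLOR_BGR2GRAY); v=g[60:330,316:322].mean(1); d=np.abs(np.diff(v)); print(n,[60+int(i) for i in np.where((d>12)&(d>=np.roll(d,1))&(d>=np.roll(d,-1)))[0]])
dz=s['tool_pos'][2]-.1177; c=np.array([.5338,.032]);u=np.array([.9197,.3926])
for k,r,z in(('outer far +34',.034,.075),('outer near-cam inner -30',-.030,.075),('ferrule -76',-.076,.072)):
    print(k,'level row',proj(C,[*(c+r*u),z+dz]),'if 2deg nose-down',proj(C,[*(c+r*u),z+dz-np.radians(2)*(r+.056)]))
E
```

```text
20.3917 [0.4821 0.0099 0.219 ] 0.15330391846117053 0.11278048818764119
l1 [68, 70, 88, 91, 97, 221, 232, 314, 321]
l2 [76, 87, 91, 97, 221, 232, 314, 321]
l3 [76, 87, 91, 97, 221, 232, 314, 321]
outer far +34 level row [317.3191  76.3192] if 2deg nose-down [317.3319  77.3465]
outer near-cam inner -30 level row [317.5654 232.6921] if 2deg nose-down [317.5668 231.8547]
ferrule -76 level row [317.7012 313.7222] if 2deg nose-down [317.7008 314.6843]
```

The rim and ferrule rows didn't move between the three lift images (76, 232, 314) and match the level prediction. The hold is steady at a 10.1 cm lift. Handing in.

```bash
python3 -c "
from rig import order
print(order.close_job())"
```

```text
the job is handed in; nothing more can be done
None
```

The blind disc is flat in the basket, knob up and released. I handed the job in at about 20 s with the portafilter held level and steady by its neck, 10 cm above the stand.

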